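# Index the bench mixer over the beaker and set its speed

### The job

Lift the mixer's sprung plunger clear of its index plate, swing the head round until the shaft stands over the open beaker (not the closed jar), and let the plunger drop fully home. Then turn the speed collar on the head's sloping panel to 7, and let go. Leave the beaker, jar, bottles and other things on the bench as they stand.

Things in the scene. Friction and masses are not known exactly. Their poses are not given: they have to be found in the camera images.
- mixer: bench mixer's fixed white foot, 12 mm thick, 140 mm wide at the swivel, 260 mm wide under the vessels. Origin on the vertical swivel axis at bench height; x points to the vessels, z up. Vessels stand 150 mm from the axis at +-0.611 rad (35 deg) from x. A steel index plate (top 150 mm high) on the other side has 14 mm notches 75 mm from the axis, at +-0.611 rad from -x
- head (a joint): swivel angle of the grey head (rad, anticlockwise from above, limits +-0.80): 0 = along the mixer's x, shaft between the vessels; +0.611 or -0.611 = shaft over the vessel on that side and plunger over a notch. Head 120 x 120 mm, 165 to 276 mm high, 65 to 189 mm from the axis; its arm (top 176 mm high) runs back past the axis to the plunger. Swings with light friction, about 2 N at the plunger
- plunger (a joint): lift of the sprung index plunger (m): 0 = fully home in a notch, about 0.010 = riding on top of the index plate between notches, 0.018 = upper stop. The spring pushes it down with 6 N (home) to 10 N (up)
- plunger_grip (a point): middle of the plunger's black knob: upright cylinder, 30 mm diameter, 38 mm tall (19 mm either way), this point 212 mm above the bench when home, with 5 mm free below the knob. On the tail of the head's arm, 75 mm from the swivel axis, on the side away from the shaft; swings with the head, rises with the plunger
- speed_collar (a joint): angle of the mixer's speed collar (rad): 0 = value 1, each value is one click of 0.5236 rad (30 degrees), so value n is (n - 1) x 0.5236, and 9 is the last. Grows clockwise seen looking down on the collar. Detents pull it into the nearest value; a click takes about 0.15 N m
- collar_grip (a point): middle of the black fluted speed collar: 49 mm diameter, 36 mm long, on the head's sloping panel, 102 mm from the swivel axis, 268 mm high. z = its axis, out of the panel: up, leaning 35 deg back towards the swivel axis. A 62 mm skirt lies 20 mm, the panel 28 mm below this point along the axis. White pointer on the collar; black numerals 1 to 9 on the panel, 5 uphill
- shaft_tip (a point): lower end of the mixing shaft (steel cage 34 mm across) under the head, 97 mm above the bench, 150 mm from the swivel axis; passes 15 mm over the vessels
- beaker: open glass beaker, 76 mm across, 70 mm tall, standing on one of the two discs of the mixer's foot (12 mm above the bench); origin under its centre
- powder_jar: closed white jar with a black cap, 70 mm across, 70 mm tall, on the foot's other disc; origin under its centre
- tall_bottle: white plastic bottle, 68 mm across, 230 mm tall, beside the mixer's swivel; bystander; origin under its centre
- amber_bottle: amber glass bottle, 68 mm across, 200 mm tall, beside the mixer's swivel; bystander; origin under its centre
- small_jar: white jar, 56 mm across, 75 mm tall, on the robot's side of the mixer; bystander; origin under its centre
- spatula: steel spatula 160 mm long lying on the bench on the robot's side of the mixer; bystander; origin under its middle, x along it
- balance: white laboratory balance, fixed, 210 x 170 x 72 mm, at the mixer's side; bystander; origin under its centre

How it is judged:
By the outcome, as a careful person would: the job done as asked, in the order asked, and still so for the second after the job is handed in, with the robot touching nothing.
It also fails if it takes over 72 s, if anything falls off the work surface, if the arm or the gripper's body presses on something with over 40 N, if the wrist force passes 120 N, or if a joint passes its speed limit or range.

### The arm

A 6-joint arm with a two-finger parallel gripper is mounted at the origin on the work surface. World frame = base frame: x ahead of the robot, y to its left, z up, the work surface at z = 0. Lengths are in m, angles in rad, forces in N, time in s.
With the tool pointing down it reaches from about 0.375 to 0.975 m from the base axis. Payload 3.8 kg.
Tool frame: the origin (TCP) lies at the very end of the fingers, on their centre line; the grasp point (between the pads) lies 19 mm behind it; z points along the fingers, y is the line along which they close (so a half turn about z gives the same grasp; the last joint's range is limited). The gripper opens to 85 mm and grips with 20 to 120 N. Pads are 22 mm wide; open, the fingers measure 114 mm over their backs; the gripper's body (76 mm by 85 mm) begins 54 mm behind the grasp point. The pads swing forward as they close: fully open they stand 13 mm farther back than shut.
Start: joints at [-1.227, 0.264, 1.604, -0, 1.274, -0.037], TCP at [0.251, -0.627, 0.231] pointing down, gripper open.
Joint ranges: [-2.63, 2.63], [-0.94, 2.18], [0.31, 2.57], [-1.31, 4.45], [0, 2.66], [-2.55, 2.55]. Speed limits (rad/s): [2.57, 2.57, 3.14, 3.14, 3.14, 3.14].

### API

Orientations are given as a unit quaternion [x, y, z, w].
In Python, from cell import bot gives the robot as it stands.
- The arm moves only by the tool play_rows, never from a script. Its argument "increments" is text: rows parted by semicolons, each of 7 numbers parted by spaces: the shift along the world's x, y, z in units of 0.03 m (1.0 is 0.03 m), then the turn, a rotation vector about the world's x, y, z in units of 5 degrees (1.0 is 5 degrees), then the closure, from 0 (fully open) to 1 (shut). In form: dx dy dz wx wy wz fingers; .... A call has 1 to 20 rows; each row shifts and turns the commanded pose from where the row before left it; what a row does not reach is not made up. A row lasts 1/10 s, in which the tool goes at most 50 mm and 8.59 degrees, less where a joint would pass 70% of its speed; a pose out of reach is approached as far as the arm can. A call with a number of a shift or a turn outside -1 to 1 is refused whole. A call with a gripper value outside its range is refused whole. The fingers move at their own pace and stop on an object; "newtons" is the grip in N (left out, the last holds). Time passes only in rows, so rows that do not move let the fingers close. It gives the time, the measured TCP pose, the force, the opening and the grip force at its end, in the units of the state.
- bot.get_obs(): the state, without advancing time (a new reading comes with each control period).
- bot.snapshot(name): name is "scene" or "side" or "wrist"; returns the picture (480x640x3 uint8, red, green, blue); there is no depth.
- bot.get_calibration(name): a dict with "vertical_fov" (degrees; the focal length in pixels is half the picture's height over the tangent of half this angle, whatever the lens; pixels are square), "cx", "cy" (the principal point, pixels), "R" (3x3) and "t" (3): a world point X has camera coordinates R X + t; the wrist camera has in their place "tool_from_camera" (4x4, takes a point from camera to tool coordinates, whose origin is the TCP and whose axes are the flange's). Camera axes: x right, y down, z forward; pixel columns grow to the right and rows downward; lengths in m; the calibration is good to about 2 mm. A picture is of the moment at which its call begins: read the wrist's pose just before it. get_calibration takes no time and is no camera call.
- bot.hand_in(): hands the job in; it is judged then, once.
Trained networks look in the newest picture that a camera, given by its name, has taken for a name from the list of things; names that differ only in an ending like _2 or _b are one class to them, and where a whole thing is asked for, a point or a joint stands for the part that bears it (a point fixed in the world has none). Each returns a list of dicts, best first, with "conf" (0 to 1); they miss things now and then, are a little off and sometimes report something else, mostly with a low value. They report only what shows in the picture. A call takes as long as a camera call.
- bot.recognise(thing, camera): "point" ([x, y, z] in m, in the coordinates of the camera as it stood for that picture, good to about 4 mm: the middle of the surface that is visible of it).
- bot.trace(thing, camera): "pixels" (480x640 bool, what is visible of it).
The state is a dict: "t": time; "q": joint angles; "qd": joint speeds; "tau": joint torques, N m; "eef_pos": TCP position; "orientation": TCP orientation; "ft_force": force on the tool from outside, world axes, zero at the start; "ft_torque": the same for the moment, N m; "opening": finger opening in m; "grasp_force": force on a finger pad.
Only numpy, scipy, OpenCV 4.12 (cv2) and the standard library are available. Lean on these libraries where they do the work, as an engineer would, in place of code of your own. Each camera call takes 0.05 s, during which the arm holds its last target. There are 200 camera calls.

## Working session

There is one attempt and no reset: what is moved stays moved. The work goes in short steps, Python scripts to look and compute and a tool call to move; the robot and the scene stay as the last step left them, time stands still between calls to the robot, and variables do not carry over. Pictures are saved under pics/ and viewed, at most 10 in all, crops included, and the job is handed in when it is done.

Besides the shell and the picture viewer there is one more tool, called after "Request:" by a JSON object that holds its "op" and its "data", one argument or row to a line. play_rows: Moves the arm, as the interface text tells. Its arguments: {"type":"object","properties":{"increments":{"type":"string"},"newtons":{"type":"number"}},"required":["increments"]}

```bash
mkdir -p pics; ls
cat > h.py <<'E'
import numpy as np, cv2
from scipy.spatial.transform import Rotation as R
from cell import bot
def cal(n):
    c=bot.get_calibration(n); c['f']=240/np.tan(np.radians(c['vertical_fov'])/2); return c
def cam2world(n,p,o=None):
    c=bot.get_calibration(n)
    if n=='wrist':
        o=o or bot.get_obs(); T=np.array(c['tool_from_camera'])
        q=T[:3,:3]@np.array(p)+T[:3,3]
        return R.from_quat(o['orientation']).as_matrix()@q+np.array(o['eef_pos'])
    return np.array(c['R']).T@(np.array(p)-np.array(c['t']))
def snap(n,f): 
    im=bot.snapshot(n); cv2.imwrite('pics/'+f,np.ascontiguousarray(im[:,:,::-1])); return im
E
python3 - <<'E'
from h import *
np.set_printoptions(precision=4,suppress=True)
o=bot.get_obs();print(o['t'],o['eef_pos'],o['orientation'],o['ft_force'],o['opening'])
for n in ['scene','side']:
    snap(n,n+'0.png')
    c=cal(n);print(n,c['f'],c['cx'],c['cy'],-np.array(c['R']).T@np.array(c['t']))
    for th in ['mixer','plunger_grip','collar_grip','shaft_tip','beaker','powder_jar','tall_bottle','amber_bottle','small_jar','spatula','balance']:
        r=bot.recognise(th,n)
        print(th,[(round(x['conf'],2),cam2world(n,x['point'])) for x in r[:2]])
E
```

```text
pics
0.0 [ 0.2507 -0.6259  0.2299] [ 0.9819  0.1893 -0.0002 -0.0011] [-0.9532  0.3765  0.0687] 0.08531949096296167
scene 508.03400759167005 316.8471784000103 245.61651496103582 [1.1339 0.143  0.9594]
mixer [(0.73, array([0.6876, 0.1979, 0.1738])), (0.36, array([0.5408, 0.0341, 0.1345]))]
plunger_grip [(0.71, array([0.4714, 0.2036, 0.2362]))]
collar_grip [(0.88, array([0.6576, 0.1977, 0.2775]))]
shaft_tip [(0.89, array([0.7009, 0.1984, 0.252 ]))]
beaker [(0.98, array([0.6649, 0.1237, 0.0475]))]
powder_jar [(0.78, array([0.6605, 0.3042, 0.083 ]))]
tall_bottle [(0.88, array([0.5416, 0.0349, 0.1335]))]
amber_bottle [(0.68, array([0.5024, 0.3506, 0.1236]))]
small_jar [(0.89, array([0.3899, 0.2745, 0.0723])), (0.38, array([0.5065, 0.3533, 0.1222]))]
spatula [(0.7, array([0.3673, 0.089 , 0.0048]))]
balance [(0.76, array([ 0.5989, -0.1843,  0.0741])), (0.52, array([0.6959, 0.197 , 0.2507]))]
side 468.08651895807463 320.8616975394934 234.30382638746124 [ 0.4127 -0.6509  0.7663]
mixer [(0.56, array([0.6205, 0.1715, 0.1745]))]
plunger_grip [(0.68, array([0.4605, 0.1858, 0.2254]))]
collar_grip [(0.97, array([0.6428, 0.1811, 0.2749]))]
shaft_tip [(0.91, array([0.6403, 0.1775, 0.2191]))]
beaker [(0.56, array([0.6729, 0.1147, 0.0581])), (0.55, array([0.6363, 0.2747, 0.0442]))]
powder_jar [(0.83, array([0.6357, 0.275 , 0.0448])), (0.27, array([0.5012, 0.3424, 0.152 ]))]
tall_bottle [(0.86, array([0.5151, 0.0052, 0.1187]))]
amber_bottle [(0.56, array([0.5003, 0.3427, 0.1501]))]
small_jar [(0.89, array([0.3822, 0.2516, 0.045 ]))]
spatula [(0.7, array([0.37  , 0.0873, 0.0018])), (0.66, array([0.6386, 0.1782, 0.2186]))]
balance [(0.68, array([ 0.5584, -0.2217,  0.0746])), (0.65, array([0.6401, 0.1791, 0.27  ]))]
```

View pics/scene0.png

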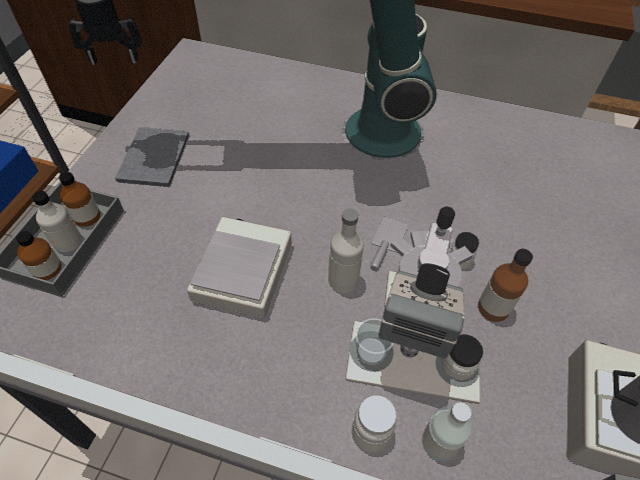

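View pics/side0.png

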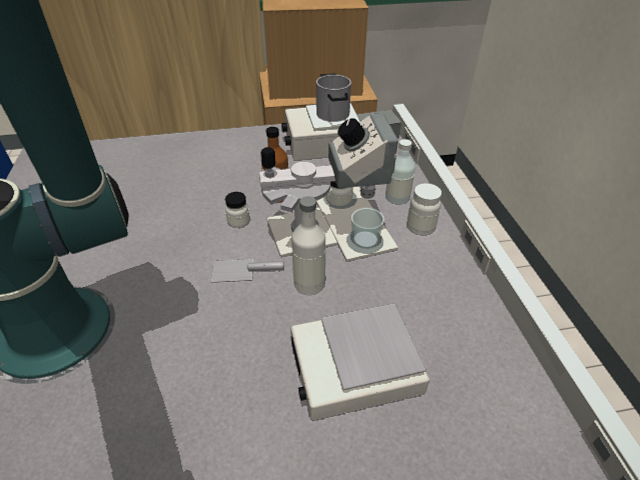

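Scene view: plunger knob near (446,218), collar (433,278), beaker (374,343), closed jar (463,358). The shaft stands between the two vessels. Side view: knob (268,158), collar (351,131), beaker (366,230). Next I triangulate these.

```bash
cat >> h.py <<'E'
def mask(th,n):
    r=bot.trace(th,n); return r[0]['pixels'] if r else None
def proj(c,X):
    p=np.array(c['R'])@np.array(X)+np.array(c['t']); return np.array([c['cx']+c['f']*p[0]/p[2],c['cy']+c['f']*p[1]/p[2]])
def cyl(base,r,h,ax=(0,0,1)):
    ax=np.array(ax,float); u=np.cross(ax,[.3,.9,.1]);u/=np.linalg.norm(u);v=np.cross(ax,u)
    a=np.linspace(0,2*np.pi,40); ring=r*(np.cos(a)[:,None]*u+np.sin(a)[:,None]*v)
    return np.vstack([base+ring,base+ring+h*ax])
E
python3 - <<'E'
from h import *
from scipy.optimize import least_squares
np.set_printoptions(precision=4,suppress=True)
C={n:cal(n) for n in ['scene','side']}
M={}
for n in C:
    bot.snapshot(n)
    for th in ['plunger_grip','collar_grip','beaker','powder_jar']:
        m=mask(th,n); M[n,th]=m
        if m is None: print(n,th,None);continue
        ys,xs=np.nonzero(m); print(n,th,m.sum(),xs.mean(),ys.mean(),xs.min(),xs.max(),ys.min(),ys.max())
np.savez('m.npz',**{a+'-'+b:m for (a,b),m in M.items() if m is not None})
def fit(th,r,h,ns,z=None,ax=(0,0,1),x0=None):
    def res(p):
        base=np.array([p[0],p[1],p[2] if z is None else z]); out=[]
        for n in ns:
            P=np.array([proj(C[n],X) for X in cyl(base,r,h,ax)])
            hull=cv2.convexHull(P.astype(np.float32))[:,0]; mo=cv2.moments(hull)
            ys,xs=np.nonzero(M[n,th]); out+= [mo['m10']/mo['m00']-xs.mean(), mo['m01']/mo['m00']-ys.mean()]
        return out
    s=least_squares(res,x0,diff_step=1e-4); return s.x,np.array(res(s.x))
print('knob',fit('plunger_grip',.015,.038,['scene','side'],x0=[.46,.2,.2]))
for n in C: print('knob',n,fit('plunger_grip',.015,.038,[n],z=.203,x0=[.46,.2]))
ax=[-np.sin(.611),0,np.cos(.611)]
print('collar',fit('collar_grip',.0245,.036,['scene','side'],x0=[.64,.2,.25],ax=ax))
for n in C:
  print('beaker',n,fit('beaker',.038,.07,[n],z=.012,x0=[.66,.12]))
  print('jar',n,fit('powder_jar',.035,.07,[n],z=.012,x0=[.66,.28]))
E
```

```text
scene plunger_grip 322 444.81366459627327 217.91304347826087 436 454 207 230
scene collar_grip 1184 430.5658783783784 282.3842905405405 410 449 262 301
scene beaker 1261 370.51308485329105 342.12212529738304 354 391 318 364
scene powder_jar 1355 462.88560885608854 357.56383763837636 440 483 334 379
side plunger_grip 288 267.02430555555554 157.98611111111111 260 274 147 170
side collar_grip 711 352.45428973277075 134.48945147679325 337 369 118 150
side beaker 1128 366.13652482269504 227.4095744680851 351 383 208 248
side powder_jar 427 338.9765807962529 194.7751756440281 326 352 182 204
knob (array([0.4635, 0.2022, 0.2005]), array([ 0.1199, -0.1454,  0.1532,  0.144 ]))
knob scene (array([0.4662, 0.2018]), array([-0.,  0.]))
knob side (array([0.463 , 0.1989]), array([-0., -0.]))
collar (array([0.6562, 0.1975, 0.2461]), array([-0.1904,  0.1955, -0.2732, -0.2245]))
beaker scene (array([0.6728, 0.1256]), array([-0., -0.]))
jar scene (array([0.6494, 0.3033]), array([ 0., -0.]))
beaker side (array([0.6754, 0.136 ]), array([-0., -0.]))
jar side (array([0.6403, 0.27  ]), array([-0.,  0.]))
```

Request:
{"op": "play_rows", "data": {
  "increments": "0.9 0.9 0.6 0 0 1 0;0.9 0.9 0.6 0 0 1 0;0.9 0.9 0.6 0 0 1 0;0.9 0.9 0.6 0 0 1 0;0.9 0.9 0.6 0 0 1 0;0.9 0.9 0.6 0 0 1 0;0.9 0.9 0.6 0 0 1 0;0.8 0.9 0.4 0 0 1 0;0 0.9 0 0 0 1 0;0 0.9 0 0 0 1 0;0 0.9 0 0 0 1 0;0 0.9 0 0 0 1 0;0 0.9 0 0 0 1 0;0 0.9 0 0 0 1 0;0 0.9 0 0 0 1 0;0 0.9 0 0 0 1 0;0 0.9 0 0 0 1 0;0 0.9 0 0 0 1 0;0 0.9 0 0 0 1 0;0 0.9 0 0 0 1 0"
}}

```text
t: 3.7
eef_pos: [0.4637, -0.0856, 0.3695]
orientation: [0.485, 0.875, 0.0, 0.0]
ft_force: [1.0, -0.5, -0.6]
opening: 0.0851
grasp_force: 0.0
```

Request:
{"op": "play_rows", "data": {
  "increments": "0 0.9 0 0 0 1 0;0 0.9 0 0 0 1 0;0 0.9 0 0 0 1 0;0 0.9 0 0 0 1 0;0 0.9 0 0 0 1 0;0 0.9 0 0 0 1 0;0 0.9 0 0 0 1 0;0 0.9 0 0 0 1 0;0 0.9 0 0 0 1 0;0 0.9 0 0 0 1 0;0 0.6 0 0 0 1 0;0 0 0 0 0 0.3 0;0 0 0 0 0 0 0"
}}

```text
t: 5.0
eef_pos: [0.4637, 0.2013, 0.3692]
orientation: [0.014, 1.0, -0.0, -0.0]
ft_force: [-0.6, 0.4, -0.2]
opening: 0.0852
grasp_force: 0.0
```

Run:
```python
from h import *
np.set_printoptions(precision=4,suppress=True)
o=bot.get_obs();print(o['t'],o['eef_pos'],R.from_quat(o['orientation']).as_matrix(),o['q'],o['ft_force'])
snap('wrist','w1.png')
c=cal('wrist');print(c)
for th in ['plunger_grip','collar_grip']:
    r=bot.recognise(th,'wrist'); print(th,[(round(x['conf'],2),cam2world('wrist',x['point'],o)) for x in r[:2]])
```

```text
5.0 [0.4637 0.2013 0.3692] [[-0.9996  0.029  -0.0001]
 [ 0.029   0.9996 -0.0006]
 [ 0.0001 -0.0007 -1.    ]] [ 0.3607 -0.1164  1.7615 -0.0006  1.4969 -1.1811] [-0.6277  0.4306 -0.2227]
{'vertical_fov': 67.66922011314763, 'cx': 325.7602661305924, 'cy': 237.08915327111967, 'tool_from_camera': array([[-0.0003, -0.9658, -0.2593,  0.0658],
       [ 1.    , -0.0004,  0.0003,  0.0014],
       [-0.0004, -0.2593,  0.9658, -0.1414],
       [ 0.    ,  0.    ,  0.    ,  1.    ]]), 'f': np.float64(358.03967434521337)}
plunger_grip [(0.82, array([0.4564, 0.2059, 0.2352]))]
collar_grip []
```

View pics/w1.png

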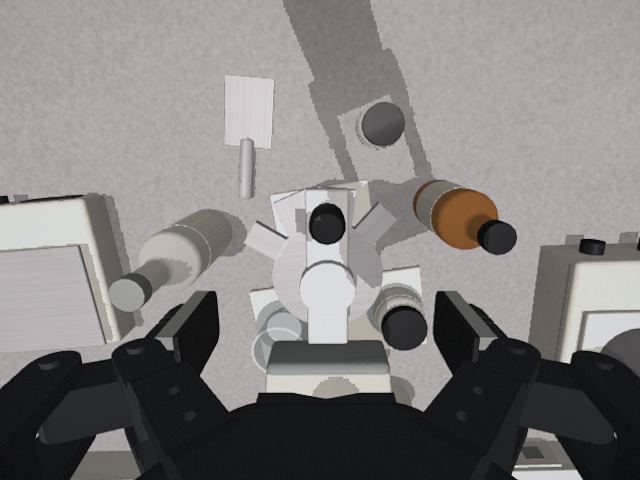

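The wrist view has the knob at (327,222) and the swivel disc at (327,285). The index plate's two lobes are near (268,240) and (375,222), the beaker is at left (278,340) and the jar at right (405,325). A zoom should show the notch on the beaker's opposite side.

Run:
```python
from h import *
im=cv2.imread('pics/w1.png')[185:310,230:430]
cv2.imwrite('pics/w1z.png',cv2.resize(im,(800,500),interpolation=cv2.INTER_CUBIC))
```

```text
(no output)
```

View pics/w1z.png

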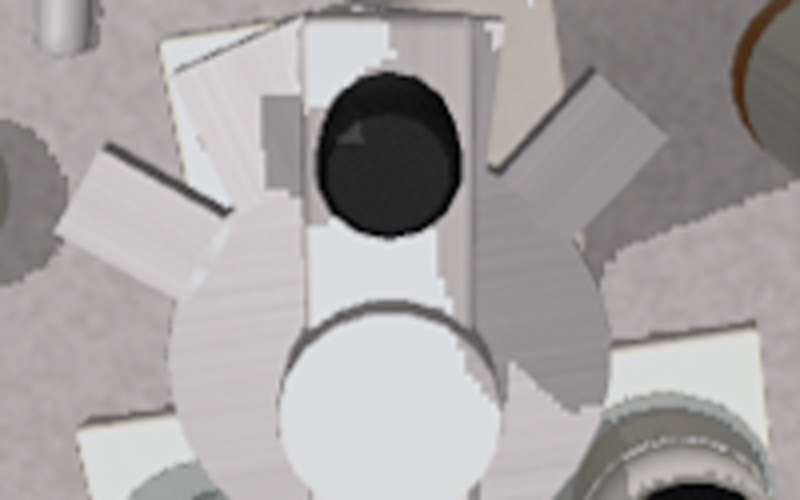

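Run:
```python
from h import *
np.set_printoptions(precision=4,suppress=True)
o=bot.get_obs();c=cal('wrist');T=np.array(c['tool_from_camera'])
Rw=R.from_quat(o['orientation']).as_matrix();C0=Rw@T[:3,3]+o['eef_pos']
def w(u,v,z):
    d=Rw@T[:3,:3]@np.array([(u-c['cx'])/c['f'],(v-c['cy'])/c['f'],1]);return C0+d*(z-C0[2])/d[2]
def zz(x,y): return 230+x/4,185+y/4
for nm,p in dict(Ltab_far=(105,150),Ltab_near=(230,212),Rtab_far=(593,70),Rtab_near=(492,172),Csec_L=(175,70),CsecLn=(222,205),Csec_R=(500,20),Ltab_o=(57,232),Rtab_o=(667,135),LtabI=(178,297)).items():
    print(nm,w(*zz(*p),.150))
print('disc',w(327,285,.18),w(*zz(390,415),.18),'arm edges',w(*zz(303,150),.176),w(*zz(472,150),.176),w(*zz(306,300),.176),w(*zz(478,300),.176))
bot.snapshot('wrist')
for th in ['plunger_grip','beaker','powder_jar','mixer','head']:
    m=mask(th,'wrist')
    if m is None: print(th,None);continue
    ys,xs=np.nonzero(m); print(th,m.sum(),xs.mean(),ys.mean(),xs.min(),xs.max(),ys.min(),ys.max(), w(xs.mean(),ys.mean(),.22))
```

```text
Ltab_far [0.4772 0.1298 0.15  ]
Ltab_near [0.4948 0.161  0.15  ]
Rtab_far [0.4603 0.2555 0.15  ]
Rtab_near [0.4862 0.2295 0.15  ]
Csec_L [0.457  0.1493 0.15  ]
CsecLn [0.4928 0.159  0.15  ]
Csec_R [0.4469 0.232  0.15  ]
Ltab_o [0.4987 0.1154 0.15  ]
Rtab_o [0.4778 0.2746 0.15  ]
LtabI [0.5177 0.1458 0.15  ]
disc [0.5362 0.2009 0.18  ] [0.5402 0.2013 0.18  ] arm edges [0.473  0.1825 0.176 ] [0.4743 0.2229 0.176 ] [0.5108 0.1815 0.176 ] [0.5122 0.2238 0.176 ]
plunger_grip 1270 327.6527559055118 223.68976377952757 309 346 203 244 [0.4647 0.2035 0.22  ]
beaker 1695 276.13451327433626 335.1522123893805 252 306 309 371 [0.5669 0.1536 0.22  ]
powder_jar 2634 400.7429764616553 318.9863325740319 374 427 288 351 [0.5543 0.2663 0.22  ]
mixer 24625 328.2940507614213 289.6778883248731 246 424 179 398 [0.524  0.2023 0.22  ]
head 13214 328.32011502951417 314.7797790222491 267 391 188 398 [0.5481 0.2016 0.22  ]
```

Request:
{"op": "play_rows", "data": {
  "increments": "0 0.05 -1 0 0 0 0;0 0 -1 0 0 0 0;0 0 -1 0 0 0 0;0 0 -1 0 0 0 0;0 0 -0.9 0 0 0 0;0 0 -0.5 0 0 0 0;0 0 0 0 0 0 0;0 0 0 0 0 0 0.5;0 0 0 0 0 0 1;0 0 0 0 0 0 1;0 0 0 0 0 0 1;0 0 0 0 0 0 1;0 0 0 0 0 0 1;0 0 0 0 0 0 1",
  "newtons": 50
}}

```text
t: 6.85
eef_pos: [0.4647, 0.2021, 0.209]
orientation: [0.015, 1.0, -0.001, 0.001]
ft_force: [-1.0, -3.6, 5.7]
opening: 0.0288
grasp_force: 49.1
```

Request:
{"op": "play_rows", "data": {
  "increments": "0 0 0.1 0 0 0 1;0 0 0.1 0 0 0 1;0 0 0 0 0 0 1;0.005 0.115 0 0 0 -0.53 1;0.010 0.115 0 0 0 -0.53 1;0.015 0.115 0 0 0 -0.53 1;0.021 0.114 0 0 0 -0.53 1;0.026 0.113 0 0 0 -0.53 1;0.031 0.111 0 0 0 -0.53 1;0.036 0.110 0 0 0 -0.53 1;0.041 0.108 0 0 0 -0.53 1;0.046 0.106 0 0 0 -0.53 1;0.051 0.104 0 0 0 -0.53 1;0 0 0 0 0 0 1;0 0 0 0 0 0 1"
}}

```text
t: 8.35
eef_pos: [0.4731, 0.2351, 0.2117]
orientation: [0.243, 0.97, -0.001, 0.001]
ft_force: [6.6, -3.3, -9.3]
opening: 0.028
grasp_force: 50.3
```

Run:
```python
from h import *
np.set_printoptions(precision=4,suppress=True)
o=bot.get_obs();print(o['t'],o['eef_pos'],R.from_quat(o['orientation']).as_euler('xyz',degrees=True),o['ft_force'],o['ft_torque'],o['opening'])
a=snap('scene','s2.png');b=snap('side','d2.png')
im=np.hstack([cv2.resize(a[190:400,330:530],(400,420)),cv2.resize(b[90:300,230:430],(400,420))])
cv2.imwrite('pics/c2.png',np.ascontiguousarray(im[:,:,::-1]))
```

```text
8.35 [0.4731 0.2351 0.2117] [-179.9003    0.1049  151.818 ] [ 6.6363 -3.3194 -9.2548] [-0.4793 -1.0981 -0.0583] 0.027957330761695934
```

View pics/c2.png

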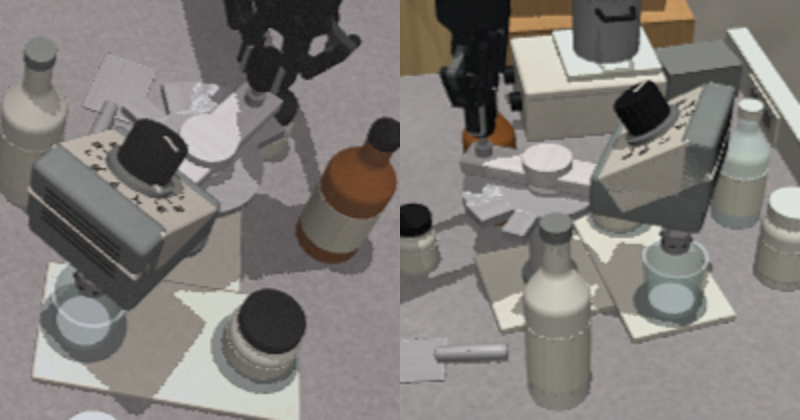

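The shaft is over the beaker: in the left half it is at about (90,285), just above the glass rim. Next I lower the plunger and watch height and force.

Request:
{"op": "play_rows", "data": {
  "increments": "0 0 -0.1 0 0 0 1;0 0 -0.1 0 0 0 1;0 0 -0.1 0 0 0 1;0 0 -0.1 0 0 0 1;0 0 0 0 0 0 1"
}}

```text
t: 8.95
eef_pos: [0.4731, 0.2351, 0.2001]
orientation: [0.243, 0.97, -0.001, 0.001]
ft_force: [6.2, -1.9, -7.7]
opening: 0.0284
grasp_force: 50.6
```

Request:
{"op": "play_rows", "data": {
  "increments": "0 0 -0.05 0 0 0 1;0 0 -0.03 0 0 0 1;0 0 0 0 0 0 0.6;0 0 0 0 0 0 0.3;0 0 0 0 0 0 0;0 0 0 0 0 0 0;0 0 0 0 0 0 0;0 0 1 0 0 0 0;0 0 1 0 0 0 0;0 0 1 0 0 0 0;0 0 1 0 0 0 0;0 0 1 0 0 0 0;0 0 0 0 0 0 0"
}}

```text
t: 10.25
eef_pos: [0.4744, 0.2373, 0.3546]
orientation: [0.243, 0.97, 0.003, 0.004]
ft_force: [0.2, -0.4, 0.5]
opening: 0.0851
grasp_force: 0.0
```

Run:
```python
from h import *
from scipy.optimize import least_squares
np.set_printoptions(precision=4,suppress=True)
o=bot.get_obs();print(o['t'],o['eef_pos'],o['ft_force'],o['opening'])
c=cal('wrist');T=np.array(c['tool_from_camera'])
Rw=R.from_quat(o['orientation']).as_matrix();Rc=(Rw@T[:3,:3]).T;C0=Rw@T[:3,3]+o['eef_pos']
W=dict(c,R=Rc,t=-Rc@C0)
C={'wrist':W,'scene':cal('scene'),'side':cal('side')}
im=snap('wrist','w3.png')
M={'wrist':mask('plunger_grip','wrist')}
for n in ['scene','side']: snap(n,n+'3.png'); M[n]=mask('plunger_grip',n)
for n in C:
    m=M[n]; print(n, None if m is None else (m.sum(),[float(v.mean()) for v in np.nonzero(m)[::-1]]))
ns=[n for n in C if M[n] is not None and M[n].any()]
def res(p,ns=ns):
    out=[]
    for n in ns:
        P=np.array([proj(C[n],X) for X in cyl(np.array(p),.015,.038)])
        mo=cv2.moments(cv2.convexHull(P.astype(np.float32))[:,0]);ys,xs=np.nonzero(M[n])
        out+=[mo['m10']/mo['m00']-xs.mean(),mo['m01']/mo['m00']-ys.mean()]
    return out
s=least_squares(res,[.47,.235,.2],diff_step=1e-4);print('knob base',s.x,np.array(res(s.x)))
s2=least_squares(lambda p:res(p,['scene','side']),[.47,.235,.2],diff_step=1e-4);print('2cam',s2.x)
cv2.imwrite('pics/w3c.png',np.ascontiguousarray(im[:,:,::-1]))
for n in ['scene','side','wrist']:
    r=bot.recognise('collar_grip',n); print(n,[(round(x['conf'],2),cam2world(n,x['point'],o)) for x in r[:2]])
```

```text
10.25 [0.4744 0.2373 0.3546] [ 0.1826 -0.3884  0.4832] 0.08510019288104763
wrist (np.int64(1314), [321.2237442922374, 223.15981735159818])
scene (np.int64(15615), [410.5741274415626, 312.7811079090618])
side (np.int64(249), [270.17670682730926, 152.50602409638554])
knob base [0.51   0.2265 0.0756] [  8.1543   9.3986  29.1919 -36.2443  19.3927  43.2955]
2cam [0.5517 0.2234 0.1089]
scene [(0.95, array([0.645 , 0.1517, 0.2783])), (0.41, array([0.3917, 0.2838, 0.0715]))]
side [(0.58, array([0.6285, 0.1321, 0.2719]))]
wrist []
```

View pics/w3.png

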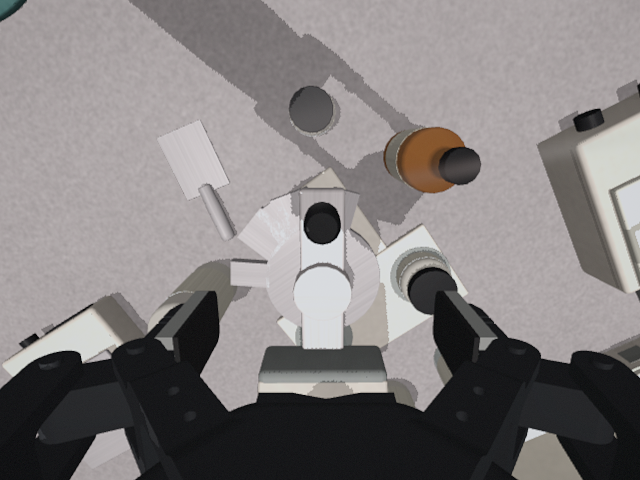

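Wrist view: knob at (323,222) over the swung arm, jar at (432,290) off to the right. The scene trace was wrong, so I refit from wrist and side alone.

Run:
```python
from h import *
from scipy.optimize import least_squares
np.set_printoptions(precision=4,suppress=True)
o=bot.get_obs();c=cal('wrist');T=np.array(c['tool_from_camera'])
Rw=R.from_quat(o['orientation']).as_matrix();Rc=(Rw@T[:3,:3]).T;C0=Rw@T[:3,3]+o['eef_pos']
C={'wrist':dict(c,R=Rc,t=-Rc@C0),'side':cal('side'),'scene':cal('scene')}
M={}
for n in C:
    im=bot.snapshot(n)
    for x in bot.trace('plunger_grip',n):
        ys,xs=np.nonzero(x['pixels']);print(n,round(x['conf'],2),len(xs),xs.mean(),ys.mean(),xs.min(),xs.max(),ys.min(),ys.max())
        if n not in M and 100<len(xs)<3000: M[n]=x['pixels']
    for x in bot.recognise('plunger_grip',n)[:2]: print(n,'rec',x['conf'],cam2world(n,x['point'],o))
def res(p,ns):
    out=[]
    for n in ns:
        P=np.array([proj(C[n],X) for X in cyl(np.array(p),.015,.038)])
        mo=cv2.moments(cv2.convexHull(P.astype(np.float32))[:,0]);ys,xs=np.nonzero(M[n])
        out+=[mo['m10']/mo['m00']-xs.mean(),mo['m01']/mo['m00']-ys.mean()]
    return np.array(out)
for ns in [['wrist','side'],list(M)]:
    s=least_squares(res,[.47,.235,.2],diff_step=1e-4,args=(ns,));print(ns,'knob centre',s.x+[0,0,.019],s.fun)
# if home: knob centre from each with z fixed
for n in M:
  for z in (.193,.203):
    s=least_squares(lambda p:res([*p,z],[n]),[.47,.235],diff_step=1e-4);print(n,z,s.x,s.fun)
for n in ['side','scene']:
    for x in bot.trace('collar_grip',n)[:1]:
        ys,xs=np.nonzero(x['pixels']);print('collar',n,x['conf'],len(xs),xs.mean(),ys.mean())
```

```text
wrist 0.69 1389 325.59107271418287 228.73290136789058 306 345 207 250
wrist rec 0.61 [0.4699 0.2414 0.2275]
wrist rec 0.36 [0.5635 0.1962 0.1841]
side 0.82 238 270.3109243697479 152.83193277310923 263 277 143 163
side rec 0.56 [0.4727 0.2201 0.2166]
scene 0.77 309 461.0194174757282 227.8770226537217 453 470 217 239
scene rec 0.78 [0.4831 0.2347 0.2256]
['wrist', 'side'] knob centre [0.4724 0.2367 0.2099] [ 0.0804  0.1361 -0.4153  0.1368]
['wrist', 'side', 'scene'] knob centre [0.4721 0.2366 0.2108] [-0.1687  0.1541 -0.5648 -0.1892  0.2629  0.5228]
wrist 0.193 [0.4718 0.2369] [0. 0.]
wrist 0.203 [0.4697 0.2381] [ 0. -0.]
side 0.193 [0.4731 0.2338] [0. 0.]
side 0.203 [0.472  0.2178] [0. 0.]
scene 0.193 [0.472  0.2358] [-0.  0.]
scene 0.203 [0.4809 0.2346] [-0.  0.]
collar side 0.95 687 351.9519650655022 146.35371179039302
collar scene 0.6 1118 403.4016100178891 268.54114490161004
```

Plunger home: all three cameras agree on knob centre z ≈ 0.211 at the notch. Now a tilted standoff above the collar.

Request:
{"op": "play_rows", "data": {
  "increments": "0.47 -0.25 0 -0.46 -0.89 0 0;0.47 -0.25 0 -0.46 -0.89 0 0;0.47 -0.25 0 -0.46 -0.89 0 0;0.47 -0.25 0 -0.46 -0.89 0 0;0.47 -0.25 0 -0.46 -0.89 0 0;0.47 -0.25 0 -0.46 -0.89 0 0;0.47 -0.25 0.1 -0.46 -0.89 0 0;0 0 0 0 0 0 0;0 0 0 0 0 0 0"
}}

```text
t: 12.15
eef_pos: [0.5704, 0.184, 0.3516]
orientation: [0.232, 0.925, -0.069, 0.292]
ft_force: [0.0, -0.5, 0.2]
opening: 0.0857
grasp_force: 0.0
```

```bash
cat >> h.py <<'E'
def wcam(o):
    c=cal('wrist');T=np.array(c['tool_from_camera'])
    Rw=R.from_quat(o['orientation']).as_matrix();Rc=(Rw@T[:3,:3]).T;C0=Rw@T[:3,3]+o['eef_pos']
    return dict(c,R=Rc,t=-Rc@C0)
E
python3 - <<'E'
from h import *
from scipy.optimize import least_squares
np.set_printoptions(precision=4,suppress=True)
o=bot.get_obs();Rw=R.from_quat(o['orientation']).as_matrix();print(o['t'],o['eef_pos'],Rw,o['q'])
im=snap('wrist','w4.png')
C={'wrist':wcam(o),'side':cal('side'),'scene':cal('scene')}
M={}
for n in C:
    if n!='wrist': bot.snapshot(n)
    for x in bot.trace('collar_grip',n):
        ys,xs=np.nonzero(x['pixels']);print(n,round(x['conf'],2),len(xs),xs.mean(),ys.mean(),xs.min(),xs.max(),ys.min(),ys.max())
        if n not in M and 100<len(xs)<30000: M[n]=x['pixels']
    for x in bot.recognise('collar_grip',n)[:1]: print(n,'rec',x['conf'],cam2world(n,x['point'],o))
col=np.array([.6296,.1549,.268]);ax=np.array([-.5097,.2631,.8192])
for n in C: print(n,'expected',proj(C[n],col),proj(C[n],col+.018*ax))
E
```

```text
12.15 [0.5704 0.184  0.3516] [[-0.7216  0.4696  0.5087]
 [ 0.3891  0.8828 -0.263 ]
 [-0.5726  0.0081 -0.8198]] [ 0.5588 -0.1434  1.9288 -0.5881  1.0931 -0.314 ]
wrist 0.98 5252 323.9213632901752 239.30635948210207 285 363 198 282
wrist rec 0.72 [0.6245 0.1606 0.2723]
side 0.93 673 352.05943536404163 146.2109955423477 337 369 130 162
side 0.61 2583 307.99806426635695 250.78087495160665 291 325 197 294
side rec 0.79 [0.628  0.1316 0.2736]
scene 0.71 1096 403.24178832116786 268.44434306569343 383 422 249 288
scene rec 0.86 [0.6462 0.1489 0.2785]
wrist expected [326.2738 245.7158] [326.303 253.225]
side expected [349.5063 142.4305] [344.8759 135.2564]
scene expected [407.3489 265.3838] [412.7288 256.6597]
```

View pics/w4.png

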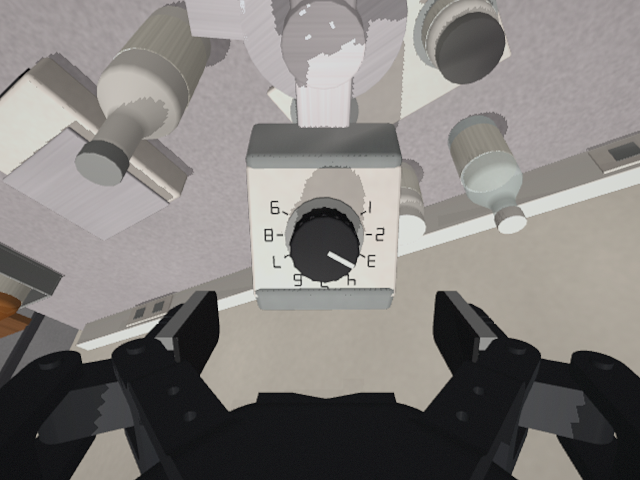

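The collar fills the middle of the wrist view at about (323,249). Its pointer runs to (353,266), at numeral 3; 7 is at (277,262), so four clicks (120°) clockwise. I refine the collar centre from its dark pixels.

Run:
```python
from h import *
from scipy.optimize import least_squares
np.set_printoptions(precision=4,suppress=True)
o=bot.get_obs();Rw=R.from_quat(o['orientation']).as_matrix();W=wcam(o)
im=cv2.imread('pics/w4.png');g=im.max(2)
roi=np.zeros_like(g);roi[195:290,280:368]=1
d=((g<75)&(roi>0)).astype(np.uint8)
k,l,st,ce=cv2.connectedComponentsWithStats(d);i=1+st[1:,4].argmax();print(st[i],ce[i])
cnt=max(cv2.findContours((l==i).astype(np.uint8),0,cv2.CHAIN_APPROX_NONE)[0],key=len);mo=cv2.moments(cv2.convexHull(cnt))
t=np.array([mo['m10'],mo['m01']])/mo['m00'];print('hull cen',t,mo['m00'])
col=np.array([.6296,.1549,.268]);ax=np.array([-.5097,.2631,.8192])
u=np.array([.4586,.889,0]);v=np.cross(ax,u)
def mod(p):
    P=np.array([proj(W,X) for X in cyl(col+p[0]*u+p[1]*v-.018*ax,.0245,.036,ax)])
    h=cv2.convexHull(P.astype(np.float32));m=cv2.moments(h);return np.array([m['m10'],m['m01']])/m['m00'],m['m00'],cv2.boundingRect(h)
s=least_squares(lambda p:mod(p)[0]-t,[0,0],diff_step=1e-3,x_scale=.01);print(s.x,mod(s.x))
c=col+s.x[0]*u+s.x[1]*v;print('collar',c)
for k in (.03,-.015,-.013): 
    tgt=c+ax*k;print(k,tgt,(tgt-o['eef_pos'])/.03)
print('tilt err deg (rotvec/5deg):',np.degrees(np.cross(Rw[:,2],-ax))/5)
```

```text
[ 290  207   70   80 3891] [323.4631 244.0218]
hull cen [324.2423 245.455 ] 4175.0
[-0.0014  0.0009] (array([324.2423, 245.455 ]), 4494.649948303355, (287, 205, 74, 80))
collar [0.6283 0.154  0.2675]
0.03 [0.613  0.1619 0.2921] [ 1.3959 -0.7248 -1.9997]
-0.015 [0.6359 0.15   0.2552] [ 2.1605 -1.1194 -3.2285]
-0.013 [0.6349 0.1506 0.2568] [ 2.1265 -1.1019 -3.1739]
tilt err deg (rotvec/5deg): [0.0074 0.0089 0.0018]
```

Request:
{"op": "play_rows", "data": {
  "increments": "0.5 -0.26 -0.75 0 0 0 0;0.5 -0.26 -0.75 0 0 0 0;0.5 -0.26 -0.75 0 0 0 0;0.3 -0.16 -0.45 0 0 0 0;0.2 -0.1 -0.3 0 0 0 0;0.13 -0.06 -0.17 0 0 0 0;0 0 0 0 0 0 0;0 0 0 0 0 0 0.4;0 0 0 0 0 0 0.6;0 0 0 0 0 0 1;0 0 0 0 0 0 1;0 0 0 0 0 0 1;0 0 0 0 0 0 1",
  "newtons": 50
}}

```text
t: 13.9
eef_pos: [0.635, 0.1513, 0.2584]
orientation: [0.232, 0.925, -0.068, 0.294]
ft_force: [-5.5, 0.5, 6.0]
opening: 0.0466
grasp_force: 51.2
```

Request:
{"op": "play_rows", "data": {
  "increments": "0 0 0 0.51 -0.26 -0.82 1;0 0 0 0.51 -0.26 -0.82 1;0 0 0 0.51 -0.26 -0.82 1;0 0 0 0.51 -0.26 -0.82 1;0 0 0 0.51 -0.26 -0.82 1;0 0 0 0.51 -0.26 -0.82 1;0 0 0 0 0 0 1"
}}

```text
t: 14.6
eef_pos: [0.6351, 0.1513, 0.2584]
orientation: [0.465, 0.833, 0.01, 0.301]
ft_force: [-4.9, 1.8, 6.0]
opening: 0.0467
grasp_force: 51.8
```

Run:
```python
from h import *
np.set_printoptions(precision=4,suppress=True)
o=bot.get_obs();Rw=R.from_quat(o['orientation']).as_matrix();print(o['t'],o['eef_pos'],Rw[:,2],o['q'],o['ft_force'],o['ft_torque'],o['opening'],o['grasp_force'])
R0=np.array([[-0.7216,0.4696,0.5087],[0.3891,0.8828,-0.263],[-0.5726,0.0081,-0.8198]])
print(np.degrees(R.from_matrix(R0.T@Rw).as_rotvec()))
```

```text
14.6 [0.6351 0.1513 0.2584] [ 0.5103 -0.2628 -0.8189] [ 0.4395 -0.0077  1.9763 -0.6335  0.8764  0.2273] [-4.8558  1.782   6.0451] [ 0.1167  0.3761 -0.0828] 0.046723100927242474 51.831443309783936
[-0.0798 -0.0743 30.173 ]
```

Request:
{"op": "play_rows", "data": {
  "increments": "0 0 0 0.51 -0.26 -0.82 1;0 0 0 0.51 -0.26 -0.82 1;0 0 0 0.51 -0.26 -0.82 1;0 0 0 0.51 -0.26 -0.82 1;0 0 0 0.51 -0.26 -0.82 1;0 0 0 0.51 -0.26 -0.82 1;0 0 0 0.51 -0.26 -0.82 1;0 0 0 0.51 -0.26 -0.82 1;0 0 0 0.51 -0.26 -0.82 1;0 0 0 0.51 -0.26 -0.82 1;0 0 0 0.51 -0.26 -0.82 1;0 0 0 0.51 -0.26 -0.82 1;0 0 0 0.51 -0.26 -0.82 1;0 0 0 0.51 -0.26 -0.82 1;0 0 0 0.51 -0.26 -0.82 1;0 0 0 0.51 -0.26 -0.82 1;0 0 0 0.51 -0.26 -0.82 1;0 0 0 0.51 -0.26 -0.82 1;0 0 0 0 0 0 1"
}}

```text
t: 16.5
eef_pos: [0.6363, 0.1514, 0.2591]
orientation: [0.917, 0.262, 0.22, 0.203]
ft_force: [-1.0, 2.1, 4.5]
opening: 0.0466
grasp_force: 51.7
```

Run:
```python
from h import *
np.set_printoptions(precision=4,suppress=True)
o=bot.get_obs();Rw=R.from_quat(o['orientation']).as_matrix();print(o['t'],o['eef_pos'],Rw[:,2],o['q'],o['ft_force'],o['ft_torque'],o['opening'],o['grasp_force'])
R0=np.array([[-0.7216,0.4696,0.5087],[0.3891,0.8828,-0.263],[-0.5726,0.0081,-0.8198]])
print(np.degrees(R.from_matrix(R0.T@Rw).as_rotvec()))
```

```text
16.5 [0.6363 0.1514 0.2591] [ 0.5106 -0.2574 -0.8204] [ 0.4355 -0.0085  1.9748 -0.6261  0.8723  1.7877] [-0.9685  2.0797  4.5453] [-0.0485 -0.5862 -0.1012] 0.04664379347711317 51.66305422782898
[ -0.1323   0.39   120.0951]
```

Exactly 120°. Release, retreat along the axis, turn back for a look.

Request:
{"op": "play_rows", "data": {
  "increments": "0 0 0 0 0 0 0.6;0 0 0 0 0 0 0.3;0 0 0 0 0 0 0;0 0 0 0 0 0 0;0 0 0 0 0 0 0;-0.5 0.26 0.82 0 0 0 0;-0.5 0.26 0.82 0 0 0 0;-0.5 0.26 0.82 0 0 0 0;-0.5 0.26 0.82 0 0 0 0;0 0 0 -0.51 0.26 0.82 0;0 0 0 -0.51 0.26 0.82 0;0 0 0 -0.51 0.26 0.82 0;0 0 0 -0.51 0.26 0.82 0;0 0 0 -0.51 0.26 0.82 0;0 0 0 -0.51 0.26 0.82 0;0 0 0 -0.51 0.26 0.82 0;0 0 0 -0.51 0.26 0.82 0;0 0 0 -0.51 0.26 0.82 0;0 0 0 -0.51 0.26 0.82 0;0 0 0 -0.51 0.26 0.82 0"
}}

```text
t: 18.5
eef_pos: [0.5747, 0.1818, 0.3546]
orientation: [0.692, 0.657, 0.098, 0.283]
ft_force: [0.2, 0.0, 0.1]
opening: 0.0852
grasp_force: 0.0
```

Request:
{"op": "play_rows", "data": {
  "increments": "0 0 0 -0.51 0.26 0.82 0;0 0 0 -0.51 0.26 0.82 0;0 0 0 -0.51 0.26 0.82 0;0 0 0 -0.51 0.26 0.82 0;0 0 0 -0.51 0.26 0.82 0;0 0 0 -0.51 0.26 0.82 0;0 0 0 -0.51 0.26 0.82 0;0 0 0 -0.51 0.26 0.82 0;0 0 0 -0.51 0.26 0.82 0;0 0 0 -0.51 0.26 0.82 0;0 0 0 -0.51 0.26 0.82 0;0 0 0 -0.51 0.26 0.82 0;0 0 0 -0.51 0.26 0.82 0;0 0 0 0 0 0 0"
}}

```text
t: 19.9
eef_pos: [0.5747, 0.1818, 0.3547]
orientation: [0.232, 0.925, -0.069, 0.293]
ft_force: [0.8, -0.0, 0.2]
opening: 0.0857
grasp_force: 0.0
```

Run:
```python
from h import *
np.set_printoptions(precision=4,suppress=True)
o=bot.get_obs();print(o['t'],o['eef_pos'],o['ft_force'],o['q'])
a=snap('wrist','w5.png');b=snap('scene','s5.png');c=snap('side','d5.png')
im=np.hstack([cv2.resize(a[100:340,200:440],(400,400)),cv2.resize(c[90:290,230:430],(400,400))])
cv2.imwrite('pics/c5.png',np.ascontiguousarray(im[:,:,::-1]))
for n in ['side','scene']:
    for x in bot.trace('plunger_grip',n)[:1]:
        ys,xs=np.nonzero(x['pixels']);print(n,round(x['conf'],2),len(xs),xs.mean(),ys.mean(),xs.min(),xs.max(),ys.min(),ys.max())
```

```text
19.9 [0.5747 0.1818 0.3547] [ 0.8419 -0.0459  0.2366] [ 0.5512 -0.1402  1.921  -0.5872  1.0927 -0.3232]
side 0.79 248 269.85887096774195 152.3790322580645 263 276 143 163
scene 0.73 312 459.9807692307692 228.07692307692307 451 469 217 239
```

View pics/c5.png

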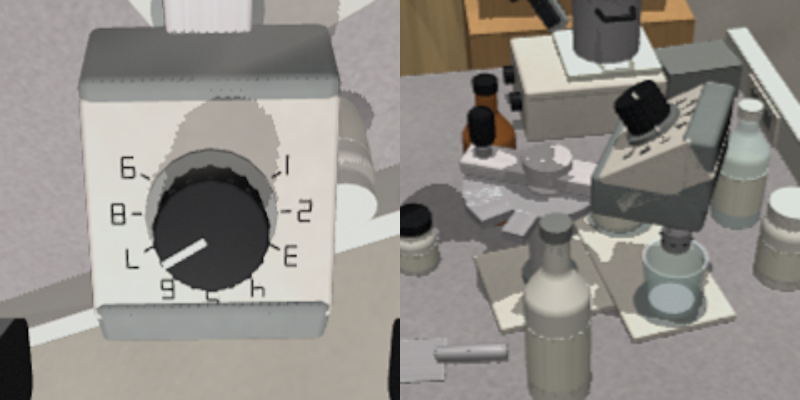

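View pics/s5.png

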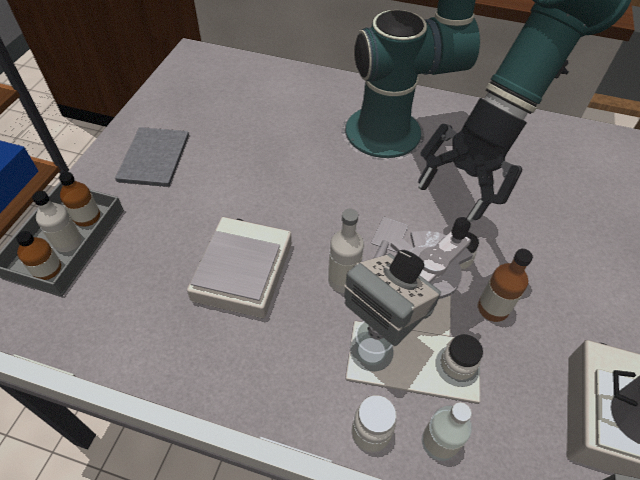

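The pointer in the left crop runs to (168,262), at 7, and mirrors the earlier 3. The scene view has the shaft over the beaker at (372,340), the knob still at (460,228), the bystanders unmoved and the gripper clear. Handing in.

```bash
python3 -c "
from cell import bot
print(bot.hand_in())"
```

```text
the job is handed in; nothing more can be done
None
```

The job is handed in: the shaft stands over the open beaker with the plunger fully home in its notch, the speed collar points to 7, and the gripper is clear with the other things on the bench as they stood.

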